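Dispense an oil filter with the press lever and ease the lid shut

TASK

Get the oil filter out of the dispenser: with the fingertips press the lever's pad all the way down, without forcing it, so that the lid lifts, and keep it down until the filter has rolled out into the tray. Then let the lever up slowly under the fingertips so that the lid eases shut without slamming, and move clear. Work only the lever: do not touch the filter or the lid, and leave the things lying around where they are.

Things in the scene. Friction and masses are not known exactly. Their poses are not given: they have to be found in the camera images.
- dispenser: Grey oil filter dispenser, fixed, 230x116 mm, 138 mm tall with lid shut, on short legs of varying height (4 to 60 mm). Origin at the underside of its base; x to its back, y to its left, z up. Rear (x -20 to 88 mm): hopper sloping down to the front under a clear lid. Front (x -137 to -45 mm): open tray, 104 mm wide inside, floor 6 mm, walls 43 mm high. Lever on its right (-y) wall.
- lever_pad (a point): Middle of the top of the black ribbed pad (36x26x14 mm) at the lever's front end, clear of the tray wall by 31 mm. Lever up: at (-150, -100, +125) mm in the dispenser's frame; pressed to the stop: 57 mm lower, almost straight below, tipped 17 degrees. Axes are the lever's: x back, y left, z up. Pressing takes about 2 to 5 N until the stop; let go, the lever springs up and the lid falls.
- lever: The lever: a bent steel rod with the black pad at its free front end. Origin at its pivot, at (40, -68, 85) mm in the dispenser's frame; axes parallel to the dispenser's when it is up.
- lever_angle (a joint): Lever angle in rad: 0 up (rest), 0.30 pressed down to its stop; one rad moves the pad 0.19 m.
- lid_angle (a joint): Lid angle, rad: 0 shut, 0.84 fully up. Hinged at the back of the hopper; turns 2.8 times as far as the lever. Its front lip, 105 mm from the hinge, hangs in front of the filter and swings up and slightly forward; nothing of the lid rises more than 230 mm above the dispenser's origin. Let go from high it slams shut at 4 rad/s or more; with the pad eased up at 30 mm/s it turns at 0.45 rad/s.
- lid: The lid's grey frame with its clear pane and front lip, 108x106 mm, lip 86 mm deep. Origin on the hinge line, 85 mm behind the dispenser's origin and 134 mm above it. To be moved by the lever only.
- oil_filter: Blue and white spin-on oil filter, a cylinder 72 mm in diameter and 94 mm long, about 0.3 kg, lying across the hopper behind the lid's lip. Its own z axis runs along the cylinder, its origin is the middle of one end. It rolls out into the tray by itself within a second once the lip is up.
- filter_mid (a point): Centre of the oil filter; in the tray it lies about 40 mm above the dispenser's origin.
- screwdriver_yellow: Bystander: short screwdriver with a yellow handle, 188 mm long, lying near the front edge. Origin at the middle of its underside.
- bearing: Bystander: ball bearing ring, 52 mm across, 15 mm high, lying flat. Origin at the middle of its underside.
- tape_measure: Bystander: tape measure standing on its base, 60x86x64 mm. Origin at the middle of its underside.
- tape_roll: Bystander: roll of black tape lying flat, 62 mm across, 19 mm high, right of the dispenser. Origin at the middle of its underside.
- spark_plug_0: Bystander: spark plug lying, 53x62x20 mm. Origin at the middle of its underside.
- pliers: Bystander: blue-handled pliers lying, 89x181x16 mm, right of the dispenser. Origin at the middle of its underside.

How it is judged (in metres and radians):
On the way:
1. the fingers press the lever down and the lid stands fully up (value of joint lid_angle above 0.7 rad and value of joint lever_angle above 0.24 rad and contact force between lever and the fingers above 0.5 N), for 0.2 s.
At the end, for the whole second after the job is handed in: The filter lies still in the tray (centre 70 to 140 mm in front of the dispenser's origin, within 20 mm of its middle line, 30 to 60 mm above that origin); the lid is shut (below 0.04 rad) and the lever up (below 0.02 rad) (x of filter_mid in the frame of dispenser between -0.14 and -0.07 m and y of filter_mid in the frame of dispenser between -0.02 and 0.02 m and z of filter_mid in the frame of dispenser between 0.03 and 0.06 m and linear speed of oil_filter below 0.02 m/s and value of joint lid_angle below 0.04 rad and value of joint lever_angle below 0.02 rad); the robot touches nothing.
It fails at once if the lever is forced (pressed with more than 60 N) (contact force between lever and the fingers above 60 N).
It fails at once if the lid slams: still falling faster than 2.2 rad/s in the last 0.25 rad before it shuts (value of joint lid_angle below 0.25 rad and velocity of joint lid_angle below -2.2 rad/s).
It fails at once if the robot handles the oil filter (pushes it with more than 1 N, so also if it grips or lifts it) (contact force between oil_filter and the fingers above 1 N or contact force between oil_filter and the arm above 1 N).
It fails at once if the robot moves the lid directly (more than 2 N on it) (contact force between lid and the fingers above 2 N or contact force between lid and the arm above 2 N).
It fails at once if a bystander is shifted or lifted by more than 30 mm (distance of any of screwdriver_yellow, bearing, tape_measure, tape_roll, spark_plug_0, pliers from where it was at the start of the episode above 0.03 m).
It also fails if it takes over 38 s, if anything falls off the work surface, if the arm or the gripper's body presses on something with over 40 N, if the wrist force passes 120 N, or if a joint passes its speed limit or range.

ROBOT

A 6-joint arm with a two-finger parallel gripper is mounted at the origin on a cart in front of the work surface, level with it; the furniture and walls round the work are solid. World frame = base frame: x ahead of the robot, y to its left, z up, the work surface at z = 0. Lengths are in mm, angles in rad, forces in N, time in s.
With the tool pointing down it reaches from about 350 to 775 mm from the base axis. Payload 7.3 kg.
Tool frame: the origin (TCP) lies on the centre line of the jaws, within the pads' length; the fingertips stand 17 mm ahead of it and the grasp point (between the pads) lies 2 mm behind it; z points along the fingers, y is the line along which they close (so a half turn about z gives the same grasp; the last joint's range is limited). The gripper opens to 92 mm and grips with 3 to 60 N. Pads are 19 mm wide; open, the fingers measure 130 mm over their backs; the gripper's body (75 mm by 190 mm) begins 47 mm behind the grasp point.
Start: joints at [-1.459, 0.342, 1.524, -0, 1.275, -0.146], TCP at [133.872, -507.663, 243.741] pointing down, gripper open.
Joint ranges: [-2.53, 2.53], [-0.77, 2.02], [0.04, 2.7], [-1, 4.14], [0.28, 2.66], [-3.11, 3.11]. Speed limits (rad/s): [2.57, 2.57, 3.14, 3.14, 3.14, 3.14].

INTERFACE

Orientations are given as a 3x3 rotation matrix whose columns are the frame's x, y, z axes.
In Python, from workcell import r gives the robot as it stands.
- The arm moves only by the tool send_rows, never from a script. Its argument "series" is one flat list of numbers, 7 for each row, row after row: the shift along the world's x, y, z normalised to -1 to 1, where 1 is 5 cm, then the turn, a rotation vector about the world's x, y, z normalised to -1 to 1, where 1 is 4 degrees, then the opening, from -1 (shut) to 1 (fully open). A call has exactly 10 rows; each row shifts and turns the commanded pose from where the row before left it; what a row does not reach is not made up. A row lasts 1/8 s, in which the tool goes at most 62.5 mm and 10.7 degrees, less where a joint would pass 70% of its speed; a pose out of reach is approached as far as the arm can. A call with a number of a shift or a turn outside -1 to 1 is refused whole. A call with a gripper value outside its range is refused whole. The fingers move at their own pace and stop on an object; "newtons" is the grip in N (left out, the last holds). Time passes only in rows, so rows that do not move let the fingers close, or fill a call up. It gives the time, the measured TCP pose, the force, the opening and the grip force at its end, in the units of the state.
- r.sense(): the state, without advancing time (a new reading comes with each control period).
- r.camera(name): name is "scene" or "top"; returns (picture, depth): 480x640x3 uint8, blue, green, red; 480x640 float32, mm along the optical axis (not along the pixel's ray), 0 where there is no reading.
- r.get_calibration(name): a dict with "mtx" (3x3 intrinsics, pixels), "R" (3x3) and "t" (3): a world point X has camera coordinates R X + t. Camera axes: x right, y down, z forward; pixel columns grow to the right and rows downward; lengths in mm; the calibration is good to about 2 mm. A picture is of the moment at which its call begins. get_calibration takes no time and is no camera call.
- r.sign_off(): hands the job in; it is judged then, once.
The state is a dict: "time": time; "joint_pos": joint angles; "joint_vel": joint speeds; "effort": joint torques, N m; "position": TCP position; "tool_rot": TCP orientation; "force": force on the tool from outside, world axes, zero at the start; "moment": the same for the moment, N m; "width": finger opening in mm; "grasp_force": force on a finger pad.
Only numpy, scipy, OpenCV 4.12 (cv2) and the standard library are available. Lean on these libraries where they do the work, as an engineer would, in place of code of your own. Each camera call takes 0.05 s, during which the arm holds its last target. There are 200 camera calls.

## Working session

There is one attempt and no reset: what is moved stays moved. The work goes in short steps, Python scripts to look and compute and a tool call to move; the robot and the scene stay as the last step left them, time stands still between calls to the robot, and variables do not carry over. Pictures are saved under pics/ and viewed, at most 10 in all, crops included, and the job is handed in when it is done.

Besides the shell and the picture viewer there is one more tool, called after "Request:" by a JSON object that holds its "fn" and its "kwargs". send_rows: Moves the arm, as the interface text tells. Its arguments: {"type":"object","properties":{"series":{"type":"array","items":{"type":"number","minimum":-1,"maximum":1}},"newtons":{"type":"number"}},"required":["series"]}

```bash
mkdir -p pics
python3 - <<'E'
from workcell import r
import cv2,numpy as np
for n in("scene","top"):
    p,d=r.camera(n);cv2.imwrite(f"pics/{n}.png",p);np.savez(f"{n}.npz",p=p,d=d)
    c=r.get_calibration(n);print(c, (d>0).mean())
print(r.sense())
E
```

```text
{'mtx': array([[447.41935126,   0.        , 321.63353954],
       [  0.        , 447.41935126, 234.89223607],
       [  0.        ,   0.        ,   1.        ]]), 'R': array([[-0.66861878, -0.74358466, -0.00554773],
       [-0.36451197,  0.33424751, -0.86914304],
       [ 0.64813575, -0.57910314, -0.49452967]]), 't': array([332.53295434, 333.1325146 , 799.71026638])} 0.9948209635416667
{'mtx': array([[437.00499144,   0.        , 311.67264166],
       [  0.        , 437.00499144, 239.07139693],
       [  0.        ,   0.        ,   1.        ]]), 'R': array([[ 1.60695717e-01, -9.87003910e-01, -4.09690064e-04],
       [-9.60123072e-01, -1.56222963e-01, -2.31857872e-01],
       [ 2.28780624e-01,  3.76519199e-02, -9.72749587e-01]]), 't': array([-116.71535827,  525.00336809,  963.8000188 ])} 0.9961458333333333
{'time': 0.1, 'joint_pos': array([-1.45900029e+00,  3.42652687e-01,  1.52493227e+00, -1.51158591e-05,
        1.27541092e+00, -1.46016599e-01]), 'joint_vel': array([-0.00221352, -0.00109867, -0.0019142 ,  0.00123589, -0.00119366,
        0.00211785]), 'effort': array([ 2.31007085e-03, -4.32004023e+01, -2.44694102e+01,  7.19309575e-02,
        5.26535546e-02, -5.40977499e-05]), 'position': array([ 133.82668988, -507.2958909 ,  243.11087282]), 'tool_rot': array([[ 9.66948885e-01,  2.54970241e-01, -1.70919453e-04],
       [ 2.54970227e-01, -9.66947901e-01,  1.39285281e-03],
       [ 1.89865811e-04, -1.39039685e-03, -9.99999015e-01]]), 'force': array([ 0.52681607,  0.20609594, -0.39796921]), 'moment': array([0.02645711, 0.0537339 , 0.01251247]), 'grasp_force': 0.0, 'width': 91.67763432936334}
```

View pics/scene.png

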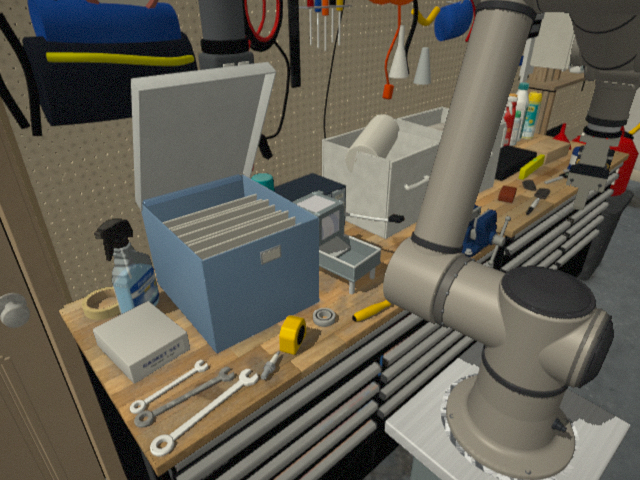

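View pics/top.png

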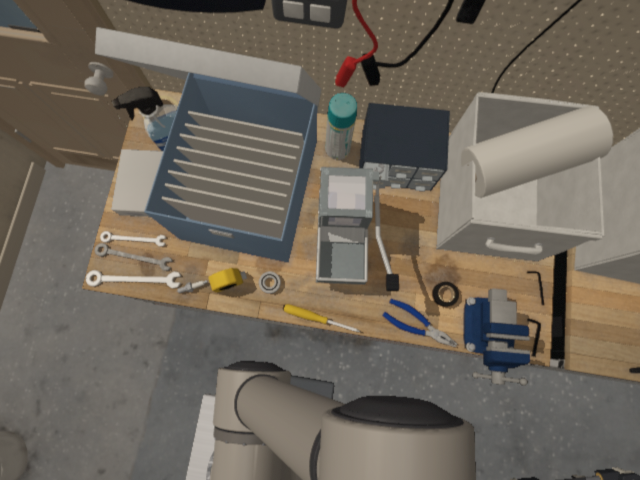

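The top view shows the dispenser at about (345,225), with the tray in front, the black lever pad at (392,283), and the pliers at (420,322) and tape roll at (446,294) close to it. In the scene view the pad is at (397,218).

```bash
cat > h.py <<'E'
from workcell import r
import cv2,numpy as np
def pts(n,p,d,box,mask=None):
    c=r.get_calibration(n);u0,v0,u1,v1=box
    v,u=np.mgrid[v0:v1,u0:u1];z=d[v0:v1,u0:u1]
    k=z>0
    if mask is not None:k&=mask[v0:v1,u0:u1]
    q=np.stack([u[k],v[k],np.ones(k.sum())])
    X=np.linalg.inv(c["mtx"])@q*z[k]
    return (c["R"].T@(X-c["t"][:,None])).T
def tri(a,b):
    P=[];
    for n in("top","scene"):
        c=r.get_calibration(n);P.append(c["mtx"]@np.c_[c["R"],c["t"]])
    X=cv2.triangulatePoints(P[0],P[1],np.float64(a),np.float64(b)).ravel();return X[:3]/X[3]
E
python3 - <<'E'
from h import *
np.set_printoptions(precision=1,suppress=True)
cs=[]
for n,box in(("top",(380,270,405,297)),("scene",(386,210,408,226))):
    f=np.load(n+".npz");p,d=f["p"],f["d"]
    m=p.max(2)<60
    X=pts(n,p,d,box,m)
    print(n,len(X),np.median(X,0),np.percentile(X,[5,95],axis=0))
    Y=X[X[:,2]>np.percentile(X[:,2],90)-8]; print('top face',len(Y),Y.mean(0),Y.min(0),Y.max(0))
    print(cv2.minAreaRect(np.float32(Y[:,:2])))
    mm=np.zeros(m.shape,bool);u0,v0,u1,v1=box;mm[v0:v1,u0:u1]=m[v0:v1,u0:u1]
    v,u=np.nonzero(mm);cs.append((u.mean(),v.mean()))
print(cs,tri(*cs))
f=np.load("top.npz");p,d=f["p"],f["d"]
# dispenser tray walls / lid
for (u,v) in((320,170),(371,170),(320,218),(371,218),(319,277),(366,280),(343,260),(345,190),(375,180),(378,215)):
    print(u,v,pts("top",p,d,(u,v,u+1,v+1)))
a=cv2.resize(p[155:310,300:460],None,fx=4.5,fy=3.8,interpolation=2);cv2.imwrite("pics/c.png",a)
g=np.load("scene.npz")["p"];cv2.imwrite("pics/d.png",cv2.resize(g[180:300,290:420],None,fx=5,fy=5,interpolation=2))
E
```

```text
top 205 [ 447.6 -211.1  170. ] [[ 433.2 -223.4  166.5]
 [ 463.4 -200.3  173. ]]
top face 205 [ 448.1 -211.4  169.9] [ 430.8 -225.2  164.7] [ 466.1 -198.1  175. ]
((448.85888671875, -211.6728973388672), (34.11359405517578, 25.011445999145508), 6.857807636260986)
scene 99 [ 443.3 -202.4  166.7] [[ 432.5 -219.6  158. ]
 [ 460.3 -196.6  171.4]]
top face 71 [ 443.9 -205.6  168.2] [ 431.4 -221.9  163.3] [ 462.2 -193.3  171.7]
((445.8976745605469, -204.83572387695312), (34.305419921875, 20.928363800048828), 27.27890396118164)
[(np.float64(391.8592233009709), np.float64(282.378640776699)), (np.float64(395.92929292929296), np.float64(218.40404040404042))] [ 449.9 -212.6  160.9]
320 170 [[662.2 -28.6 180.9]]
371 170 [[ 678.1 -136.4  184.9]]
320 218 [[561.3 -44.9 163.7]]
371 218 [[ 575.4 -151.1  174.8]]
319 277 [[452.7 -61.8  51.4]]
366 280 [[ 457.2 -166.7   89.3]]
343 260 [[ 501.3 -111.    51.5]]
345 190 [[625.3 -88.1 182.7]]
375 180 [[ 657.4 -147.8  183.7]]
378 215 [[ 594.5 -168.3  142.8]]
```

View pics/c.png

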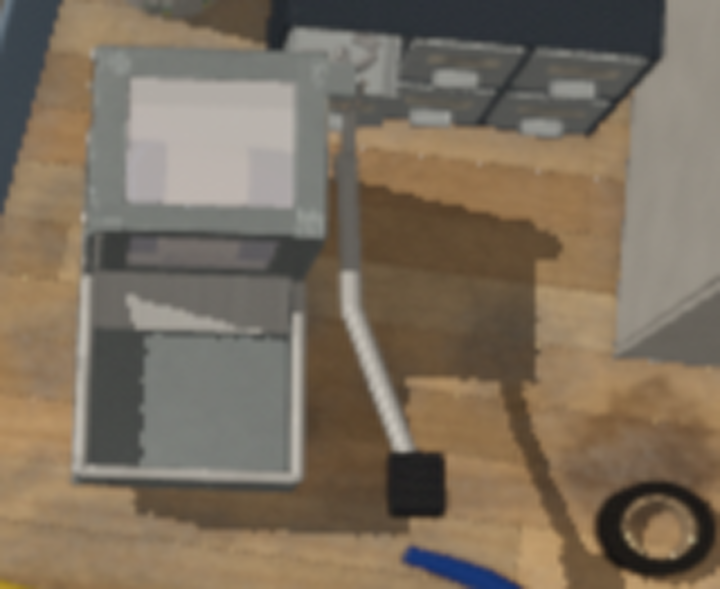

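View pics/d.png

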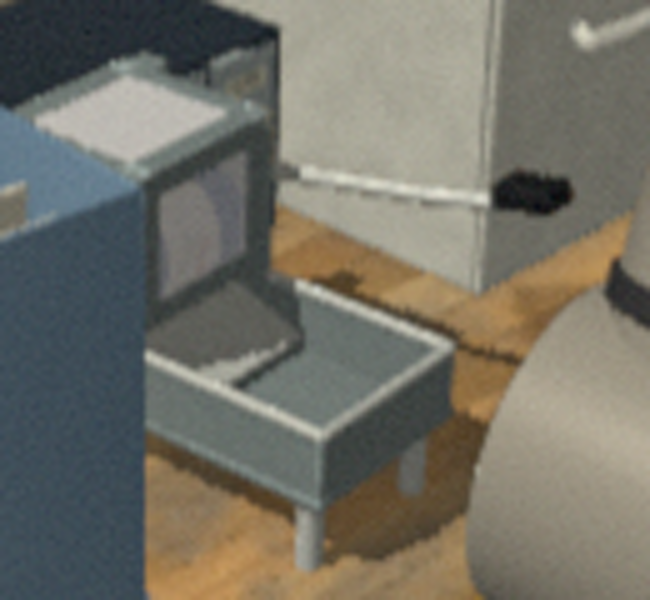

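Request:
{"fn": "send_rows", "kwargs": {"series": [0.6, 0.56, 0, 0, 0, 0, -1, 0.63, 0.59, 0, 0, 0, 0, -1, 0.63, 0.59, 0, 0, 0, 0, -1, 0.63, 0.59, 0, 0, 0, 0, -1, 0.63, 0.59, 0, 0, 0, 0, -1, 0.63, 0.59, 0, 0, 0, 0, -1, 0.63, 0.59, 0, 0, 0, 0, -1, 0.63, 0.59, 0, 0, 0, 0, -1, 0.63, 0.59, 0, 0, 0, 0, -1, 0.63, 0.59, 0, 0, 0, 0, -1], "newtons": 10}}

```text
time: 1.35
position: [448.2, -213.0, 243.5]
tool_rot: [[0.967, 0.255, -0.0], [0.255, -0.967, 0.0], [-0.0, -0.0, -1.0]]
force: [0.9, -0.4, 0.0]
width: 0.7
grasp_force: 0.0
```

Request:
{"fn": "send_rows", "kwargs": {"series": [0, 0, 0, 0, 0, 0, -1, 0, 0, -0.2, 0, 0, 0, -1, 0, 0, -0.2, 0, 0, 0, -1, 0, 0, -0.2, 0, 0, 0, -1, 0, 0, -0.2, 0, 0, 0, -1, 0, 0, 0, 0, 0, 0, -1, 0, 0, 0, 0, 0, 0, -1, 0, 0, 0, 0, 0, 0, -1, 0, 0, 0, 0, 0, 0, -1, 0, 0, 0, 0, 0, 0, -1]}}

```text
time: 2.6
position: [447.5, -214.2, 203.9]
tool_rot: [[0.967, 0.255, 0.0], [0.255, -0.967, -0.0], [0.0, 0.0, -1.0]]
force: [-0.4, 0.3, -0.1]
width: 0.1
grasp_force: 0.0
```

Run:
```python
from h import *
s=r.sense();print(s["time"],s["position"],s["force"],s["width"])
p,d=r.camera("scene");cv2.imwrite("pics/e.png",p)
p=p[110:260,290:490];cv2.imwrite("pics/f.png",cv2.resize(p,None,fx=4,fy=4,interpolation=2))
```

```text
2.6 [ 447.45867041 -214.1633973   203.90049331] [-0.43651915  0.33163068 -0.11413781] 0.13622874254823386
```

View pics/f.png

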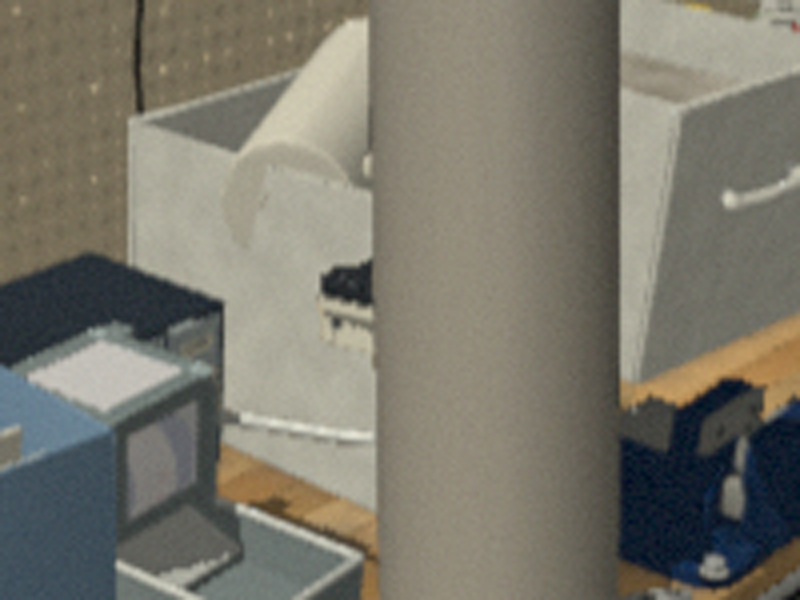

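The arm hides the pad, but the lid frame at (165,370) and the rod at (300,425) show the lever is still up. I'll press on by feel.

Request:
{"fn": "send_rows", "kwargs": {"series": [0, 0.02, -0.1, 0, 0, 0, -1, 0, 0.02, -0.1, 0, 0, 0, -1, 0, 0, -0.1, 0, 0, 0, -1, 0, 0, -0.1, 0, 0, 0, -1, 0, 0, -0.1, 0, 0, 0, -1, 0, 0, -0.1, 0, 0, 0, -1, 0, 0, -0.1, 0, 0, 0, -1, 0, 0, -0.1, 0, 0, 0, -1, 0, 0, -0.1, 0, 0, 0, -1, 0, 0, -0.1, 0, 0, 0, -1]}}

```text
time: 3.9
position: [447.3, -212.2, 153.4]
tool_rot: [[0.967, 0.255, -0.0], [0.255, -0.967, -0.0], [-0.0, 0.0, -1.0]]
force: [-3.1, -0.7, 3.3]
width: 0.5
grasp_force: 1.9
```

Request:
{"fn": "send_rows", "kwargs": {"series": [0, 0, -0.08, 0, 0, 0, -1, 0, 0, -0.08, 0, 0, 0, -1, 0, 0, -0.08, 0, 0, 0, -1, 0, 0, -0.08, 0, 0, 0, -1, 0, 0, -0.04, 0, 0, 0, -1, 0, 0, 0, 0, 0, 0, -1, 0, 0, 0, 0, 0, 0, -1, 0, 0, 0, 0, 0, 0, -1, 0, 0, 0, 0, 0, 0, -1, 0, 0, 0, 0, 0, 0, -1]}}

```text
time: 5.15
position: [447.6, -212.2, 135.9]
tool_rot: [[0.967, 0.255, 0.001], [0.255, -0.967, -0.0], [0.0, 0.0, -1.0]]
force: [0.6, 1.1, 3.3]
width: 0.5
grasp_force: 1.8
```

Run:
```python
from h import *
p,d=r.camera("scene");cv2.imwrite("pics/g.png",cv2.resize(p[140:300,250:450],None,fx=3.5,fy=3.5,interpolation=2))
```

```text
(no output)
```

View pics/g.png

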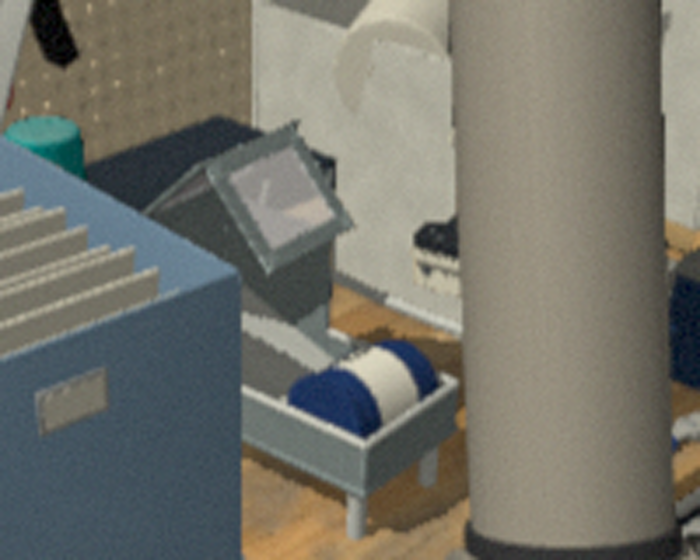

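The filter (365,390) is in the tray and the lid (280,200) is up. I'll press a little further so the travel condition is certain.

Request:
{"fn": "send_rows", "kwargs": {"series": [0, 0, -0.02, 0, 0, 0, -1, 0, 0, -0.02, 0, 0, 0, -1, 0, 0, -0.02, 0, 0, 0, -1, 0, 0, -0.02, 0, 0, 0, -1, 0, 0, 0, 0, 0, 0, -1, 0, 0, 0, 0, 0, 0, -1, 0, 0, 0, 0, 0, 0, -1, 0, 0, 0, 0, 0, 0, -1, 0, 0, 0, 0, 0, 0, -1, 0, 0, 0, 0, 0, 0, -1]}}

```text
time: 6.45
position: [447.4, -212.2, 131.8]
tool_rot: [[0.967, 0.255, 0.0], [0.255, -0.967, -0.0], [0.0, 0.0, -1.0]]
force: [1.9, 0.2, 3.8]
width: 0.5
grasp_force: 1.7
```

Request:
{"fn": "send_rows", "kwargs": {"series": [0, 0, -0.01, 0, 0, 0, -1, 0, 0, -0.01, 0, 0, 0, -1, 0, 0, -0.01, 0, 0, 0, -1, 0, 0, -0.01, 0, 0, 0, -1, 0, 0, 0, 0, 0, 0, -1, 0, 0, 0, 0, 0, 0, -1, 0, 0, 0, 0, 0, 0, -1, 0, 0, 0, 0, 0, 0, -1, 0, 0, 0, 0, 0, 0, -1, 0, 0, 0, 0, 0, 0, -1]}}

```text
time: 7.7
position: [447.5, -212.2, 130.2]
tool_rot: [[0.967, 0.255, 0.0], [0.255, -0.967, -0.0], [0.0, 0.0, -1.0]]
force: [1.4, 0.1, 8.4]
width: 0.8
grasp_force: 3.7
```

Run:
```python
from h import *
p,d=r.camera("top");cv2.imwrite("pics/t2.png",cv2.resize(p[130:340,280:480],None,fx=2.8,fy=2.8,interpolation=2))
np.savez("top2.npz",p=p,d=d)
```

```text
(no output)
```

View pics/t2.png

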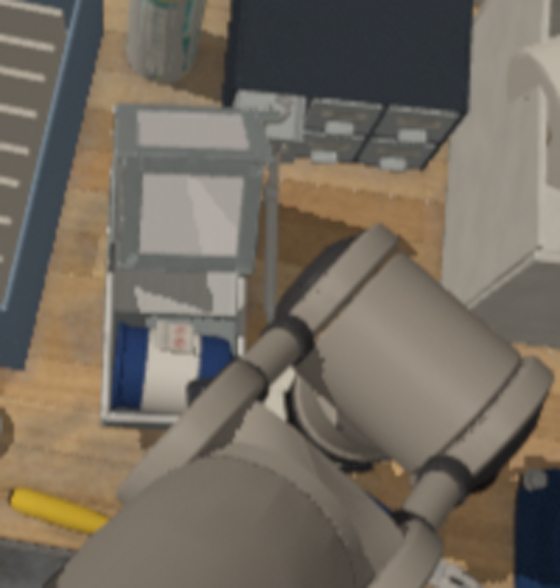

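The force rose to 8 N, so the lever is at its stop. The filter sits in the tray at (170,365) and the lid is up. Now I'll ease the lever up at 24 mm/s.

Request:
{"fn": "send_rows", "kwargs": {"series": [0, 0, 0.05, 0, 0, 0, -1, 0, 0, 0.06, 0, 0, 0, -1, 0, 0, 0.06, 0, 0, 0, -1, 0, 0, 0.06, 0, 0, 0, -1, 0, 0, 0.06, 0, 0, 0, -1, 0, 0, 0.06, 0, 0, 0, -1, 0, 0, 0.06, 0, 0, 0, -1, 0, 0, 0.06, 0, 0, 0, -1, 0, 0, 0.06, 0, 0, 0, -1, 0, 0, 0.06, 0, 0, 0, -1]}}

```text
time: 9.0
position: [447.4, -212.1, 159.4]
tool_rot: [[0.967, 0.255, 0.0], [0.255, -0.967, 0.0], [0.0, -0.0, -1.0]]
force: [-1.1, -0.1, 3.4]
width: 0.3
grasp_force: 1.6
```

Request:
{"fn": "send_rows", "kwargs": {"series": [0, 0, 0.06, 0, 0, 0, -1, 0, 0, 0.06, 0, 0, 0, -1, 0, 0, 0.06, 0, 0, 0, -1, 0, 0, 0.06, 0, 0, 0, -1, 0, 0, 0.06, 0, 0, 0, -1, 0, 0, 0.06, 0, 0, 0, -1, 0, 0, 0.06, 0, 0, 0, -1, 0, 0, 0.06, 0, 0, 0, -1, 0, 0, 0.06, 0, 0, 0, -1, 0, 0, 0.06, 0, 0, 0, -1]}}

```text
time: 10.25
position: [447.2, -212.1, 189.4]
tool_rot: [[0.967, 0.255, -0.0], [0.255, -0.967, 0.0], [-0.0, -0.0, -1.0]]
force: [-0.2, -0.5, 0.6]
width: 0.6
grasp_force: 0.0
```

Request:
{"fn": "send_rows", "kwargs": {"series": [0, 0, 0.06, 0, 0, 0, -1, 0, 0, 0.1, 0, 0, 0, -1, 0, 0, 0.2, 0, 0, 0, -1, 0, 0, 0.3, 0, 0, 0, -1, 0, 0, 0.4, 0, 0, 0, -1, -0.4, -0.4, 0.2, 0, 0, 0, -1, -0.6, -0.6, 0, 0, 0, 0, -1, -0.6, -0.6, 0, 0, 0, 0, -1, -0.6, -0.6, 0, 0, 0, 0, -1, -0.6, -0.6, 0, 0, 0, 0, -1]}}

```text
time: 11.5
position: [306.3, -353.0, 252.9]
tool_rot: [[0.967, 0.255, 0.0], [0.255, -0.967, -0.001], [0.0, 0.001, -1.0]]
force: [0.6, 0.9, -0.2]
width: 0.7
grasp_force: 0.0
```

Request:
{"fn": "send_rows", "kwargs": {"series": [-0.6, -0.6, 0, 0, 0, 0, -1, -0.6, -0.6, 0, 0, 0, 0, -1, -0.5, -0.5, 0, 0, 0, 0, -1, -0.3, -0.3, 0, 0, 0, 0, -1, 0, 0, 0, 0, 0, 0, -1, 0, 0, 0, 0, 0, 0, -1, 0, 0, 0, 0, 0, 0, -1, 0, 0, 0, 0, 0, 0, -1, 0, 0, 0, 0, 0, 0, -1, 0, 0, 0, 0, 0, 0, -1]}}

```text
time: 12.75
position: [207.5, -452.1, 252.3]
tool_rot: [[0.967, 0.255, 0.0], [0.255, -0.967, -0.0], [0.0, 0.0, -1.0]]
force: [0.0, 0.2, 0.9]
width: 0.2
grasp_force: 0.0
```

Run:
```python
from h import *
p,d=r.camera("top");cv2.imwrite("pics/t3.png",cv2.resize(p[130:340,240:500],None,fx=2.8,fy=2.8,interpolation=2))
m=p.max(2)<60
X=pts("top",p,d,(380,270,405,297),m);print(len(X),np.median(X,0))
```

```text
205 [ 447.75718792 -211.31319788  170.09972043]
```

View pics/t3.png

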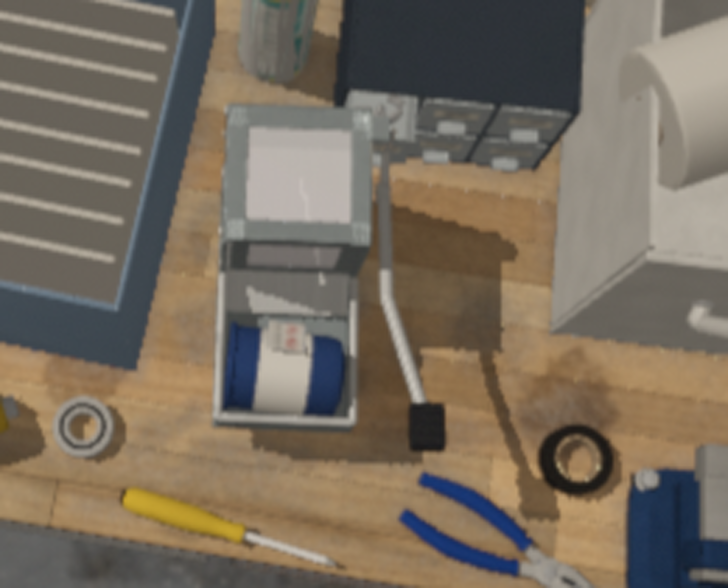

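The filter lies in the tray at (285,370), the lid is shut, and the pad at (427,427) is back at its starting height of 170 mm. The bystanders in view are where they were, and the arm is clear.

```bash
python3 -c "
from workcell import r
print(r.sign_off())"
```

```text
the job is handed in; nothing more can be done
None
```

The filter is in the tray, the lid was eased shut and the lever is back up; the arm is clear and the job is handed in, with no verdict returned.

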